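# Balance the tin with brass weights

## Robot

A 6-joint arm with a two-finger parallel gripper is mounted at the origin on a cart in front of the work surface, level with it; the furniture and walls round the work are solid. World frame = base frame: x ahead of the robot, y to its left, z up, the work surface at z = 0. Lengths are in mm, angles in rad, forces in N, time in s.
With the tool pointing down it reaches from about 325 to 925 mm from the base axis. Payload 3.1 kg.
Tool frame: the origin (TCP) lies at the very end of the fingers, on their centre line; the grasp point (between the pads) lies 19 mm behind it (bot.pinch_z is the distance from the TCP to the grasp point, in mm); z points along the fingers, y is the line along which they close (so a half turn about z gives the same grasp; the last joint's range is limited). The gripper opens to 85 mm and grips with 20 to 120 N. Pads are 22 mm wide; open, the fingers measure 114 mm over their backs; the gripper's body (76 mm by 85 mm) begins 54 mm behind the grasp point. The pads swing forward as they close: fully open they stand 13 mm farther back than shut.
Start: joints at [-1.313, 0.217, 1.613, -0, 1.311, -0.112], TCP at [225.915, -582.754, 231.3] pointing down, gripper open.
Joint ranges: [-2.75, 2.75], [-0.78, 2.1], [0.31, 2.55], [-1.13, 4.27], [0.13, 2.63], [-2.58, 2.58]. Speed limits (rad/s): [2.79, 2.79, 3.14, 3.14, 3.14, 3.14].

## Interface

Orientations are given as a rotation vector (axis times angle).
In Python, from rig import bot, imaging gives the robot as it stands (bot), with the cameras (imaging).
- The arm moves only by the tool pendant, called after ">>>" as name(argument=value, ...) on one line, values as JSON. Schema: {"type":"object","properties":{"deltas":{"type":"array","items":{"type":"object","properties":{"tx":{"type":"number"},"ty":{"type":"number"},"tz":{"type":"number"},"drx":{"type":"number"},"dry":{"type":"number"},"drz":{"type":"number"},"aperture":{"type":"number"}},"additionalProperties":false,"required":["aperture"]},"minItems":1,"maxItems":12},"only":{"type":"string"},"quiet":{"type":"boolean"},"lines":{"type":"string"}},"required":["deltas"],"additionalProperties":false}. deltas is a list of rows, 1 to 12 of them, each an object with the fields tx, ty, tz (the shift in mm), drx, dry, drz (a rotation vector in rad), aperture (the finger opening in mm); a field left out counts as zero (the opening has to be given); each row is the pose to reach, as a shift and turn from the pose commanded when the call began, along the tool's axes at that moment; what a row does not reach only later rows make up. A row lasts 1/8 s, in which the tool goes at most 62.5 mm and 0.188 rad, less where a joint would pass 70% of its speed; a pose out of reach is approached as far as the arm can. The fingers move at their own pace and stop on an object; the grip force is fixed at half the most. Time passes only in rows, so rows that do not move let the fingers close. The tool returns the time, the measured TCP pose, the force, the opening and the grip force at its end. only (a regular expression) keeps the lines of the reply that match it, lines (a string "A,B") keeps lines A to B, and quiet returns only ok. Input that does not fit is refused with a message, and nothing moves.
- bot.get_obs(): the state, without advancing time (a new reading comes with each control period).
- imaging.capture(name): name is "scene" or "top" or "wrist"; returns a dict with "frame" (480x640x3 uint8, blue, green, red), "vertical_fov" (degrees; the focal length in pixels is half the picture's height over the tangent of half this angle, whatever the lens; pixels are square), "cx", "cy" (the principal point, pixels), "pose" (4x4, takes a point from camera to world coordinates). Camera axes: x right, y up, looking along -z (the intrinsics and any distortion apply to the point x, -y, -z); pixel columns grow to the right and rows downward; lengths in mm; the calibration is good to about 2 mm. A picture is of the moment at which its call begins. There is no depth.
- bot.sign_off(): hands the job in; it is judged then, once.
The state is a dict: "t": time; "joints": joint angles; "joint_vel": joint speeds; "joint_torque": joint torques, N m; "position": TCP position; "eef_rot": TCP orientation; "contact_force": force on the tool from outside, world axes, zero at the start; "wrist_torque": the same for the moment, N m; "grip_width": finger opening in mm; "gripper_force": force on a finger pad.
Only numpy, scipy, OpenCV 4.12 (cv2) and the standard library are available. Lean on these libraries where they do the work, as an engineer would, in place of code of your own. Each camera call takes 0.05 s, during which the arm holds its last target. There are 200 camera calls.

## Task

The tin standing on the red kitchen balance weighs 300 g. Stand the 200 g and the 100 g brass weights (the two larger of the three) upright on the balance's empty pan, so that they balance the tin and the beam comes to rest level. The smallest weight is not needed.

Things in the scene. Friction and masses are not known exactly. Their poses are not given: they have to be found in the camera images.
- pan_floor (a point): Centre of the flat floor (96 mm across) of the balance's empty pan, a round steel dish; rim 112 mm across, 4 mm above the floor. 109 mm above the worktop at the start, 98 mm when the beam is level; the pan stays horizontal and moves straight up and down. +y points along the beam to the other pan, 240 mm away, where a squat food tin (75 mm across, 58 mm high, 300 g) stands.
- beam (a joint): Tilt of the beam of the fixed red balance (pointer and white plate in the middle, top 117 mm high). 0 is level, positive: tin low, empty pan high; stops at +0.09 (start) and -0.09 rad. Each 10 g of difference tilts it by 0.04; where the load stands on the pan makes no difference. While the load is too light the empty pan stays up. Settles in about 1 s.
- weight_200: The largest of three loose brass weights, 200 g: an upright cylinder 32 mm across and 24 mm high with a knob 20 mm across on top, 42 mm high overall. Stands on the worktop. Origin at the centre of its underside, z up through the knob. The three weights change places.
- weight_100: The middle one of the three brass weights, 100 g: an upright cylinder 26 mm across and 19 mm high with a knob 16 mm across on top, 34 mm high overall. Stands on the worktop. Origin at the centre of its underside, z up. The third weight, 20 g, is much smaller: 15 mm across, 20 mm high.

How it is judged:
By the outcome, as a careful person would: the job done as asked, in the order asked, and still so for the second after the job is handed in, with the robot touching nothing.
It also fails if it takes over 61 s, if anything falls off the work surface, if the arm or the gripper's body presses on something with over 40 N, if the wrist force passes 120 N, or if a joint passes its speed limit or range.

## Working session

There is one attempt and no reset: what is moved stays moved. The work goes in short steps, Python scripts to look and compute and a tool call to move; the robot and the scene stay as the last step left them, time stands still between calls to the robot, and variables do not carry over. Pictures are saved under pics/ and viewed, at most 11 in all, crops included, and the job is handed in when it is done.

```bash
ls; mkdir -p pics; python3 - <<'E'
from rig import bot, imaging
import cv2,numpy as np
np.set_printoptions(precision=3,suppress=True)
for n in("scene","top"):
    c=imaging.capture(n); cv2.imwrite(f"pics/{n}0.png",c["frame"]); print(n,{k:v for k,v in c.items() if k!="frame"})
o=bot.get_obs();print(o["t"],o["position"],o["eef_rot"],o["grip_width"])
E
```

```text
pics
rig.py
scene {'vertical_fov': 56.50471719083076, 'cx': 318.0950372090067, 'cy': 244.54646423001984, 'pose': array([[ -0.818,   0.334,  -0.469, 163.233],
       [ -0.575,  -0.495,   0.651, 499.248],
       [ -0.014,   0.802,   0.597, 600.33 ],
       [  0.   ,   0.   ,   0.   ,   1.   ]])}
top {'vertical_fov': 57.16078030872213, 'cx': 320.3339527820544, 'cy': 233.1594540440726, 'pose': array([[ -0.019,   0.993,  -0.116, 469.457],
       [ -0.999,  -0.023,  -0.037, -90.172],
       [ -0.04 ,   0.115,   0.993, 921.764],
       [  0.   ,   0.   ,   0.   ,   1.   ]])}
0.1 [ 225.736 -582.02   230.078] [-3.086 -0.577  0.   ] 85.45713885999696
```

View pics/top0.png

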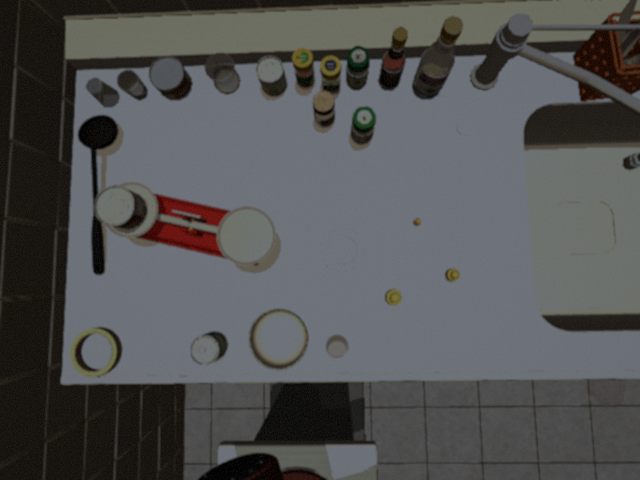

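View pics/scene0.png

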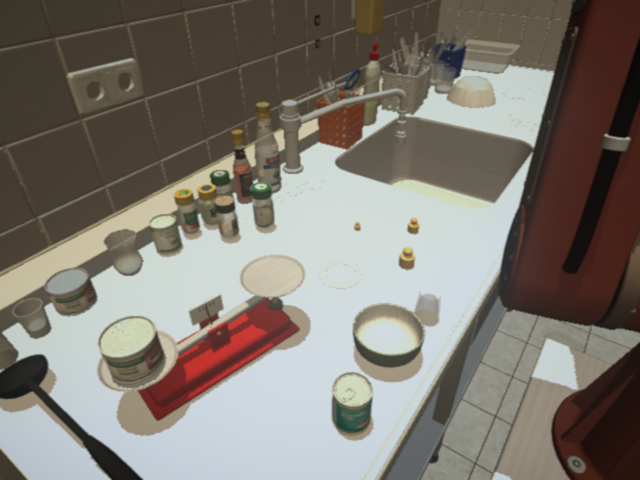

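The top view shows the 200 g weight at about (394,297), the 100 g at (453,274), the 20 g at (417,222), and the empty pan at (246,236), with the tin on the other pan. The scene view shows the same objects, with the weights at (407,258) and (413,226) and the pan at (272,277).

```bash
cat > h.py <<'E'
import numpy as np,cv2
from scipy.spatial.transform import Rotation as R
np.set_printoptions(precision=1,suppress=True)
def ray(c,u,v):
    f=240/np.tan(np.radians(c["vertical_fov"]/2)); P=c["pose"]
    return P[:3,3],P[:3,:3]@np.array([(u-c["cx"])/f,-(v-c["cy"])/f,-1])
def onz(c,u,v,z):
    o,d=ray(c,u,v); return o+d*(z-o[2])/d[2]
def tri(a,b):
    (o,d),(p,e)=a,b; s=np.linalg.lstsq(np.c_[d,-e],p-o,rcond=None)[0]
    A,B=o+d*s[0],p+e*s[1]; return (A+B)/2,np.linalg.norm(A-B)
def blobs(m,lo,hi):
    n,_,st,ce=cv2.connectedComponentsWithStats(m.astype(np.uint8)); return [(st[i],ce[i]) for i in range(1,n) if lo<st[i][4]<hi]
E
python3 - <<'E'
from h import *; from rig import bot, imaging
S=imaging.capture("scene");T=imaging.capture("top")
for n,c,r in(("S",S,(340,205,440,280)),("T",T,(370,200,480,320))):
    f=c["frame"]; h=cv2.cvtColor(f,cv2.COLOR_BGR2HSV)
    m=(h[...,1]>90)&(h[...,0]>12)&(h[...,0]<40); k=np.zeros_like(m);k[r[1]:r[3],r[0]:r[2]]=1
    for st,ce in blobs(m&k,5,2000):print(n,st,ce,onz(c,*ce,20)[:2])
for n,c,p in(("S",S,(272,277)),("T",T,(246,236))):
    f=c["frame"];h=cv2.cvtColor(f,cv2.COLOR_BGR2HSV)
    print(n,h[p[1],p[0]-50:p[0]+60:5].tolist())
a=cv2.resize(S["frame"][200:320,220:440],None,fx=3.6,fy=3.6,interpolation=2)
b=cv2.resize(T["frame"][190:320,200:480],None,fx=2.8,fy=2.8,interpolation=2)
b=cv2.resize(b,(a.shape[1],int(b.shape[0]*a.shape[1]/b.shape[1])))
im=np.vstack([a,b])[:]; im=cv2.resize(im,None,fx=.72,fy=.72);print(im.shape);cv2.imwrite("pics/c1.png",im)
E
```

```text
S [409 218  10  15 109] [413.1 225.6] [ 479.7 -314.5]
S [355 222   5   8  28] [357.  225.9] [ 585.6 -241.8]
S [400 248  14  21 217] [406.8 258.1] [ 438.3 -197.6]
T [414 219   6   6  30] [416.6 221.6] [ 593.8 -254.2]
T [446 269  13  12 117] [452.3 274.5] [ 484.6 -320.8]
T [386 290  15  15 176] [393.1 296.9] [ 441.8 -200.4]
S [[75, 12, 219], [77, 11, 218], [75, 12, 219], [77, 10, 219], [23, 36, 172], [23, 37, 199], [22, 38, 201], [22, 37, 200], [21, 39, 201], [22, 38, 201], [22, 37, 205], [22, 36, 205], [22, 36, 206], [22, 37, 208], [22, 37, 206], [22, 37, 207], [23, 35, 188], [87, 10, 219], [84, 12, 220], [87, 10, 220], [49, 16, 220], [71, 10, 212]]
T [[1, 224, 81], [1, 201, 66], [2, 219, 107], [1, 215, 103], [4, 107, 98], [39, 22, 114], [47, 20, 113], [51, 16, 113], [49, 18, 115], [45, 14, 113], [55, 13, 115], [60, 7, 114], [60, 7, 112], [60, 7, 114], [68, 9, 113], [75, 9, 118], [21, 41, 100], [110, 25, 123], [108, 25, 123], [110, 25, 122], [108, 25, 123], [110, 25, 122]]
(575, 570, 3)
```

View pics/c1.png

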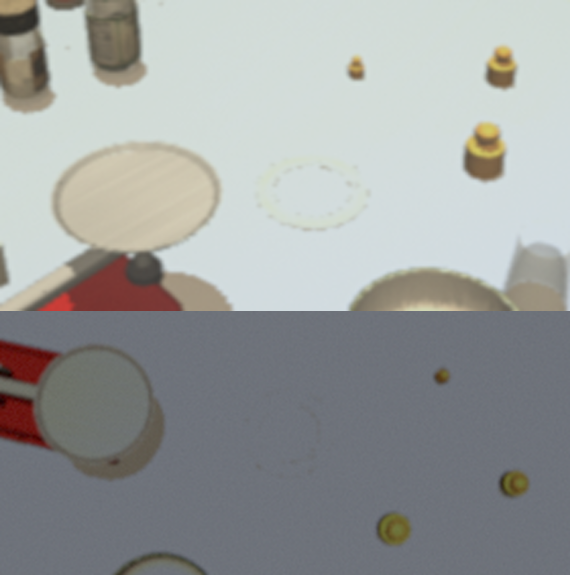

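The crop shows all three weights upright and clear of each other, and the pan rim as a clean ellipse in both views.

```bash
python3 - <<'E'
from h import *; from rig import bot, imaging
S=imaging.capture("scene");T=imaging.capture("top")
for n,s,t in(("200",(406.8,258.1),(393.1,296.9)),("100",(413.1,225.6),(452.3,274.5)),("20",(357,225.9),(416.6,221.6))):
    print(n,*tri(ray(S,*s),ray(T,*t)))
E_={}
for n,c,r in(("S",S,(232,248,312,305)),("T",T,(212,200,280,272))):
    h=cv2.cvtColor(c["frame"],cv2.COLOR_BGR2HSV).astype(int)
    m=((h[...,1]>25)&(h[...,0]<32)&(h[...,2]>120)) if n=="S" else ((h[...,1]<24)&(h[...,0]<95)&(h[...,2]>98))
    k=np.zeros_like(m);k[r[1]:r[3],r[0]:r[2]]=1
    m=cv2.morphologyEx((m&k).astype(np.uint8),cv2.MORPH_OPEN,np.ones((9,9)))
    q=max(cv2.findContours(m,0,1)[0],key=cv2.contourArea); e=cv2.fitEllipse(cv2.convexHull(q));E_[n]=e;print(n,e,cv2.boundingRect(q),onz(c,*e[0],113))
print(tri(ray(S,*E_["S"][0]),ray(T,*E_["T"][0])))
h=cv2.cvtColor(T["frame"],cv2.COLOR_BGR2HSV)
o=bot.get_obs();print(o["t"],R.from_rotvec(o["eef_rot"]).as_matrix().round(3),o["position"],bot.pinch_z)
E
```

```text
200 [ 440.8 -201.4   16.4] 2.089552731677399
100 [ 483.8 -322.8   13.6] 1.7806102839825184
20 [ 594.9 -256.6    8.1] 1.4251093486025246
S ((271.8219909667969, 275.7388610839844), (41.78871536254883, 64.42893981933594), 82.65460968017578) (241, 256, 63, 41) [559.4  83.2 113. ]
T ((246.42860412597656, 235.044677734375), (51.75292205810547, 54.08048629760742), 29.78567886352539) (222, 209, 51, 53) [563.4  78.  113. ]
(array([563.8,  78.9, 107.9]), np.float64(0.5189939998618652))
0.3 [[ 0.9  0.4 -0. ]
 [ 0.4 -0.9  0. ]
 [ 0.  -0.  -1. ]] [ 225.8 -582.5  230.8] 18.700000000000003
```

```bash
cat > d.py <<'E'
# tool-axes shift from current pose to world x y z
import sys; from h import *; from rig import bot, imaging
o=bot.get_obs(); M=R.from_rotvec(o["eef_rot"]).as_matrix(); p=np.array(o["position"])
print("t",o["t"],"pos",p,"tilt",M[:,2].round(3),"xt",M[:,0].round(3),"w",o["grip_width"])
a=list(map(float,sys.argv[1:]))
for i in range(0,len(a),3): print(a[i:i+3],"->",M.T@(np.array(a[i:i+3])-p))
E
python3 d.py 441 -201 150 441 -201 5
```

```text
t 0.3 pos [ 225.8 -582.5  230.8] tilt [-0.  0. -1.] xt [0.9 0.4 0. ] w 85.04620799404897
[441.0, -201.0, 150.0] -> [ 338.5 -277.8   81.1]
[441.0, -201.0, 5.0] -> [ 338.5 -277.7  226.1]
```

>>> pendant(deltas=[{"tx": 40,"ty": -33,"tz": 10,"aperture": 85},{"tx": 85,"ty": -69,"tz": 20,"aperture": 85},{"tx": 130,"ty": -107,"tz": 30,"aperture": 85},{"tx": 175,"ty": -144,"tz": 40,"aperture": 85},{"tx": 220,"ty": -180,"tz": 50,"aperture": 85},{"tx": 265,"ty": -217,"tz": 62,"aperture": 85},{"tx": 305,"ty": -250,"tz": 72,"aperture": 85},{"tx": 338.5,"ty": -278,"tz": 80,"aperture": 85},{"tx": 338.5,"ty": -278,"tz": 80,"aperture": 85},{"tx": 338.5,"ty": -278,"tz": 80,"aperture": 85}])

```text
t: 1.55
position: [441.1, -201.6, 151.5]
eef_rot: [3.087, 0.578, -0.0]
contact_force: [-0.4, 0.4, 0.1]
grip_width: 84.7
gripper_force: 0.0
```

```bash
python3 d.py 441 -201 150 441 -201 5; python3 - <<'E'
from h import *; from rig import bot, imaging
c=imaging.capture("wrist");print(c["pose"].round(2).tolist());cv2.imwrite("pics/w1.png",c["frame"])
h=cv2.cvtColor(c["frame"],cv2.COLOR_BGR2HSV);m=(h[...,1]>90)&(h[...,0]>12)&(h[...,0]<40)
for st,ce in blobs(m,80,60000):print(st,ce,onz(c,*ce,25)[:2])
E
```

```text
t 1.55 pos [ 441.1 -201.6  151.5] tilt [ 0. -0. -1.] xt [ 0.9  0.4 -0. ] w 84.72410612321512
[441.0, -201.0, 150.0] -> [ 0.1 -0.6  1.5]
[441.0, -201.0, 5.0] -> [  0.2  -0.7 146.5]
[[0.36, 0.88, 0.3, 517.83], [-0.93, 0.34, 0.12, -172.22], [0.0, -0.32, 0.95, 293.95], [0.0, 0.0, 0.0, 1.0]]
[474  24  29  26 561] [487.8  36.6] [ 590.5 -252.6]
[   0  145   52  148 2027] [ 23.7 215. ] [374.3  -5.9]
[ 300  198   45   50 1747] [321.8 222.9] [ 444.  -201.4]
[ 474  208   46   38 1322] [497.  226.7] [ 486.1 -317.3]
[  0 309  13  19  90] [  5.3 317.1] [287.4  -4.2]
```

View pics/w1.png

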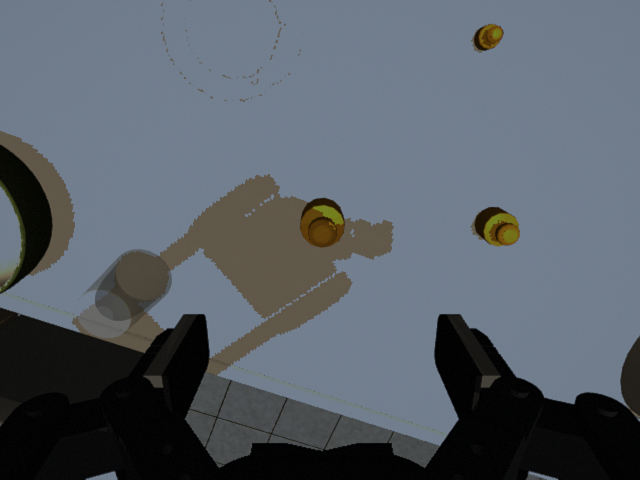

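The wrist view shows the 200 g weight at (322,223), centred between the fingers, the 100 g at (497,227), and nothing in the fingers' way. I'll descend and grip.

>>> pendant(deltas=[{"tx": 0.5,"ty": -0.5,"tz": 40,"aperture": 85},{"tx": 0.5,"ty": -0.5,"tz": 80,"aperture": 70},{"tx": 0.5,"ty": -0.5,"tz": 115,"aperture": 60},{"tx": 0.5,"ty": -0.5,"tz": 135,"aperture": 60},{"tx": 0.5,"ty": -0.5,"tz": 146,"aperture": 60},{"tx": 0.5,"ty": -0.5,"tz": 146,"aperture": 60},{"tx": 0.5,"ty": -0.5,"tz": 146,"aperture": 20},{"tx": 0.5,"ty": -0.5,"tz": 146,"aperture": 20},{"tx": 0.5,"ty": -0.5,"tz": 146,"aperture": 20},{"tx": 0.5,"ty": -0.5,"tz": 146,"aperture": 20}])

```text
t: 2.85
position: [442.5, -201.5, 6.9]
eef_rot: [3.086, 0.578, 0.003]
contact_force: [-0.8, -0.2, 4.6]
grip_width: 29.6
gripper_force: 59.6
```

>>> pendant(deltas=[{"aperture": 20},{"aperture": 20}])

```text
t: 3.1
position: [442.5, -201.5, 6.9]
eef_rot: [3.086, 0.578, 0.003]
contact_force: [-1.0, -0.8, 7.2]
grip_width: 29.5
gripper_force: 59.6
```

>>> pendant(deltas=[{"tz": -10,"aperture": 20},{"tz": -50,"aperture": 20},{"tz": -100,"aperture": 20},{"tz": -145,"aperture": 20},{"tz": -185,"aperture": 20},{"tz": -185,"aperture": 20}])

```text
t: 3.85
position: [443.8, -201.8, 194.5]
eef_rot: [3.082, 0.577, 0.011]
contact_force: [0.2, 0.5, -2.5]
grip_width: 29.5
gripper_force: 59.9
```

```bash
python3 - <<'E'
from h import *; from rig import bot, imaging
c=imaging.capture("wrist");cv2.imwrite("pics/w2.png",c["frame"])
o=bot.get_obs();M=R.from_rotvec(o["eef_rot"]).as_matrix();p=o["position"]
pan=np.array([562.,80,0]);t=pan-M[:,0]*20; t[2]=150
print(p,M[:,0],"target",t,M.T@(t-p))
E
```

```text
[ 442.  -200.8  191.7] [0.9 0.4 0. ] target [543.4  72.8 150. ] [ 193.3 -218.6   41.6]
```

View pics/w2.png

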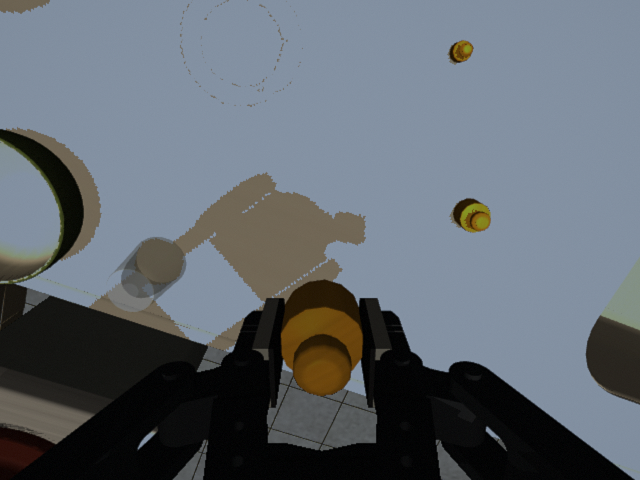

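The picture shows the 200 g weight held upright and centred at (322,335). I'll carry it to just above the pan.

>>> pendant(deltas=[{"tx": 20,"ty": -22,"aperture": 20},{"tx": 50,"ty": -56,"aperture": 20},{"tx": 80,"ty": -90,"aperture": 20},{"tx": 110,"ty": -124,"aperture": 20},{"tx": 140,"ty": -158,"aperture": 20},{"tx": 168,"ty": -190,"tz": 10,"aperture": 20},{"tx": 186,"ty": -210,"tz": 20,"aperture": 20},{"tx": 193,"ty": -218,"tz": 25,"aperture": 20},{"tx": 193,"ty": -218,"tz": 25,"aperture": 20},{"tx": 193,"ty": -218,"tz": 25,"aperture": 20}])

```text
t: 5.15
position: [542.0, 71.5, 164.9]
eef_rot: [3.088, 0.576, -0.002]
contact_force: [-0.7, -0.3, -2.0]
grip_width: 29.4
gripper_force: 59.9
```

```bash
python3 - <<'E'
from h import *; from rig import bot, imaging
c=imaging.capture("wrist");cv2.imwrite("pics/w3.png",c["frame"])
T=imaging.capture("top");cv2.imwrite("pics/t3.png",T["frame"])
o=bot.get_obs();M=R.from_rotvec(o["eef_rot"]).as_matrix();p=o["position"]
pan=np.array([562.,80,0]);t=pan-M[:,0]*20; t[2]=118
print(p,M[:,0].round(3),M[:,2].round(3),"target",t,M.T@(t-p))
E
```

```text
[542.5  71.4 165.6] [0.9 0.4 0. ] [ 0. -0. -1.] target [543.3  72.8 118. ] [ 1.2 -1.  47.6]
```

View pics/w3.png

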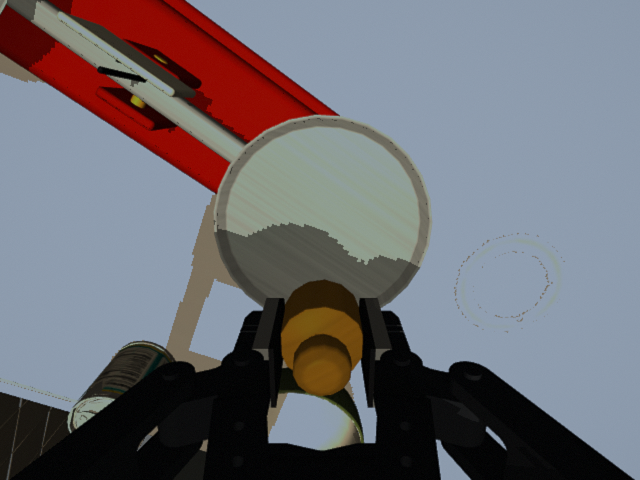

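The wrist view shows the pan from column 215 to 431 with its top at row 115. The held weight at (322,335) is in line with the pan's centre column. I'll fit the pan rim.

```bash
python3 - <<'E'
from h import *; from rig import bot, imaging
c=imaging.capture("wrist")
P=[onz(c,u,v,113)[:2] for u,v in((215,210),(431,214),(322,115),(246,151),(398,148))]
A=np.array(P);s=np.linalg.lstsq(np.c_[2*A,np.ones(5)],(A**2).sum(1),rcond=None)[0];print(s[:2],np.sqrt(s[2]+s[:2]@s[:2]))
E
```

```text
[562.8  77.8] 54.94834834277192
```

>>> pendant(deltas=[{"tx": 1,"tz": 20,"aperture": 20},{"tx": 1,"tz": 35,"aperture": 20},{"tx": 1,"tz": 44,"aperture": 20},{"tx": 1,"tz": 48,"aperture": 20},{"tx": 1,"tz": 48.5,"aperture": 20},{"tx": 1,"tz": 48.5,"aperture": 20}])

```text
t: 6.05
position: [543.9, 72.8, 117.4]
eef_rot: [3.088, 0.578, 0.002]
contact_force: [0.5, -0.3, -1.7]
grip_width: 30.0
gripper_force: 59.9
```

>>> pendant(deltas=[{"tz": 1,"aperture": 20},{"tz": 1,"aperture": 20}], only="posi|cont")

```text
position: [543.6, 72.9, 116.0]
contact_force: [-0.0, 0.3, -1.6]
```

>>> pendant(deltas=[{"tz": 1,"aperture": 20},{"tz": 1,"aperture": 20}], only="posi|cont")

```text
position: [543.7, 72.9, 115.3]
contact_force: [-1.4, 0.1, 0.9]
```

Contact made. I'll release it with a modest opening and retreat.

>>> pendant(deltas=[{"aperture": 36},{"aperture": 42},{"aperture": 46},{"aperture": 46},{"tz": -15,"aperture": 46},{"tz": -35,"aperture": 46},{"tz": -60,"aperture": 60},{"tz": -80,"aperture": 85},{"tz": -80,"aperture": 85}])

```text
t: 7.68
position: [545.5, 72.9, 198.1]
eef_rot: [3.087, 0.577, 0.01]
contact_force: [0.1, -0.1, -0.3]
grip_width: 84.6
gripper_force: 0.0
```

```bash
python3 - <<'E'
from h import *; from rig import bot, imaging
c=imaging.capture("wrist");s=imaging.capture("scene")
im=np.hstack([cv2.resize(c["frame"],(400,300)),cv2.resize(s["frame"][200:440,90:410],(400,300))]);cv2.imwrite("pics/w4.png",im)
E
python3 d.py 485 -321 200 485 -321 150
```

```text
t 7.775 pos [543.5  72.8 195.1] tilt [ 0. -0. -1.] xt [0.9 0.4 0. ] w 85.33644747114687
[485.0, -321.0, 200.0] -> [-196.8  346.1   -4.9]
[485.0, -321.0, 150.0] -> [-196.9  346.    45.1]
```

View pics/w4.png

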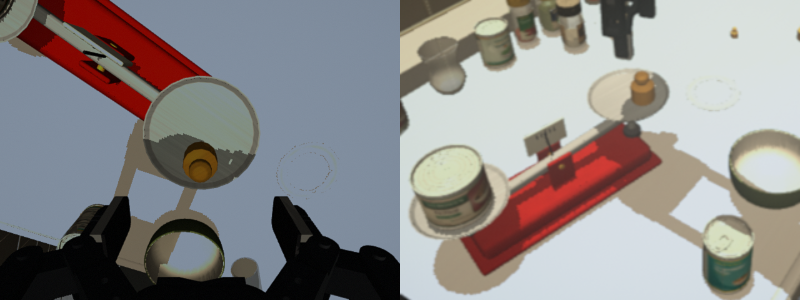

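The 200 g weight stands upright on the pan, at (200,163) in the left picture and (642,88) in the right. Next is the 100 g.

>>> pendant(deltas=[{"tx": -15,"ty": 26,"aperture": 85},{"tx": -42,"ty": 74,"aperture": 85},{"tx": -69,"ty": 122,"aperture": 85},{"tx": -96,"ty": 170,"tz": 5,"aperture": 85},{"tx": -123,"ty": 217,"tz": 10,"aperture": 85},{"tx": -150,"ty": 264,"tz": 20,"aperture": 85},{"tx": -175,"ty": 308,"tz": 32,"aperture": 85},{"tx": -190,"ty": 334,"tz": 42,"aperture": 85},{"tx": -197,"ty": 346,"tz": 45,"aperture": 85},{"tx": -197,"ty": 346,"tz": 45,"aperture": 85},{"tx": -197,"ty": 346,"tz": 45,"aperture": 85}])

```text
t: 9.15
position: [485.1, -319.8, 149.8]
eef_rot: [-3.087, -0.579, -0.0]
contact_force: [-0.5, -0.6, 0.2]
grip_width: 85.1
gripper_force: 0.0
```

```bash
python3 - <<'E'
from h import *; from rig import bot, imaging
c=imaging.capture("wrist")
h=cv2.cvtColor(c["frame"],cv2.COLOR_BGR2HSV);m=(h[...,1]>90)&(h[...,0]>12)&(h[...,0]<40)
for st,ce in blobs(m,300,6000):print(st,ce,onz(c,*ce,20)[:2])
E
python3 d.py 485 -321 5
```

```text
[283  21  23  26 470] [293.8  33.4] [ 593.8 -259.7]
[ 309  206   36   39 1118] [326.3 225.1] [ 486.8 -323.3]
t 9.2 pos [ 485.3 -319.7  150.1] tilt [ 0.  0. -1.] xt [0.9 0.4 0. ] w 84.92062981018307
[485.0, -321.0, 5.0] -> [ -0.8   1.1 145.1]
```

>>> pendant(deltas=[{"ty": 2,"tz": 40,"aperture": 85},{"ty": 2,"tz": 80,"aperture": 70},{"ty": 2,"tz": 115,"aperture": 60},{"ty": 2,"tz": 135,"aperture": 55},{"ty": 2,"tz": 145,"aperture": 55},{"ty": 2,"tz": 145,"aperture": 55},{"ty": 2,"tz": 145,"aperture": 15},{"ty": 2,"tz": 145,"aperture": 15},{"ty": 2,"tz": 145,"aperture": 15},{"ty": 2,"tz": 145,"aperture": 15},{"ty": 2,"tz": 145,"aperture": 15},{"ty": 2,"tz": 145,"aperture": 15}])

```text
t: 10.7
position: [486.7, -323.8, 6.7]
eef_rot: [3.086, 0.577, 0.003]
contact_force: [-0.5, 1.1, 6.3]
grip_width: 23.2
gripper_force: 58.9
```

>>> pendant(deltas=[{"tz": -10,"aperture": 15},{"tz": -50,"aperture": 15},{"tz": -100,"aperture": 15},{"tz": -145,"aperture": 15},{"tz": -180,"aperture": 15},{"tz": -180,"aperture": 15},{"tz": -180,"aperture": 15}])

```text
t: 11.58
position: [484.7, -322.2, 183.7]
eef_rot: [-3.087, -0.577, 0.002]
contact_force: [0.4, 1.1, -1.5]
grip_width: 23.0
gripper_force: 59.1
```

```bash
python3 - <<'E'
from h import *; from rig import bot, imaging
cv2.imwrite("pics/w5.png",imaging.capture("wrist")["frame"])
o=bot.get_obs();M=R.from_rotvec(o["eef_rot"]).as_matrix();p=o["position"]
t=np.array([562.5,79,0])+M[:,0]*18; t[2]=165
print(p,"target",t,M.T@(t-p))
E
```

```text
[ 484.3 -321.8  182.7] target [579.3  85.5 165. ] [ 235.9 -345.4   18.4]
```

View pics/w5.png

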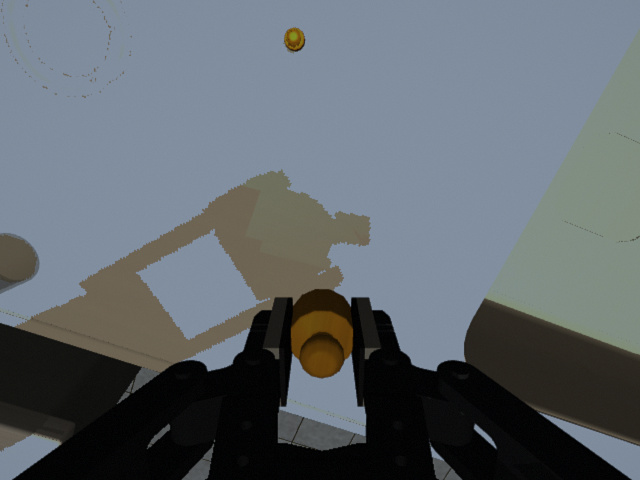

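The 100 g weight is held upright at (321,335). I'll carry it over the pan.

>>> pendant(deltas=[{"tx": 15,"ty": -22,"aperture": 15},{"tx": 45,"ty": -66,"aperture": 15},{"tx": 75,"ty": -110,"aperture": 15},{"tx": 105,"ty": -154,"aperture": 15},{"tx": 135,"ty": -198,"aperture": 15},{"tx": 165,"ty": -242,"aperture": 15},{"tx": 193,"ty": -283,"aperture": 15},{"tx": 218,"ty": -319,"aperture": 15},{"tx": 231,"ty": -338,"aperture": 15},{"tx": 236,"ty": -345.5,"aperture": 15},{"tx": 236,"ty": -345.5,"aperture": 15},{"tx": 236,"ty": -345.5,"aperture": 15}])

```text
t: 13.12
position: [580.2, 83.5, 184.1]
eef_rot: [3.088, 0.576, -0.002]
contact_force: [-0.1, 0.2, -1.2]
grip_width: 23.1
gripper_force: 59.1
```

```bash
python3 - <<'E'
from h import *; from rig import bot, imaging
c=imaging.capture("wrist");s=imaging.capture("top")
im=np.hstack([cv2.resize(c["frame"],(400,300)),cv2.resize(s["frame"][160:310,150:350],(400,300))]);cv2.imwrite("pics/w6.png",im)
E
python3 d.py 579.3 85.5 117
```

```text
t 13.225 pos [580.5  83.5 184.6] tilt [-0. -0. -1.] xt [ 0.9  0.4 -0. ] w 22.795177783933706
[579.3, 85.5, 117.0] -> [-0.4 -2.3 67.6]
```

View pics/w6.png

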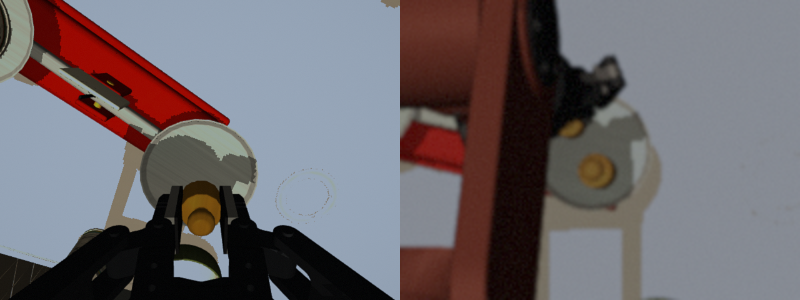

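The 200 g weight is still in place at (597,170) in the top crop, and the 100 g is held over the free side of the pan. I'll lower it.

>>> pendant(deltas=[{"tx": 2,"ty": -1.5,"tz": 25,"aperture": 15},{"tx": 2,"ty": -1.5,"tz": 48,"aperture": 15},{"tx": 2,"ty": -1.5,"tz": 60,"aperture": 15},{"tx": 2,"ty": -1.5,"tz": 65,"aperture": 15},{"tx": 2,"ty": -1.5,"tz": 67,"aperture": 15},{"tx": 2,"ty": -1.5,"tz": 67,"aperture": 15},{"tx": 2,"ty": -1.5,"tz": 67,"aperture": 15}])

```text
t: 14.1
position: [582.6, 86.8, 118.6]
eef_rot: [3.088, 0.578, 0.002]
contact_force: [-0.2, 0.6, -0.5]
grip_width: 23.0
gripper_force: 59.1
```

>>> pendant(deltas=[{"tz": 1,"aperture": 15},{"tz": 1,"aperture": 15}], only="posi|cont")

```text
position: [582.0, 86.7, 116.9]
contact_force: [-0.0, -0.3, -0.7]
```

>>> pendant(deltas=[{"tz": 1,"aperture": 15},{"tz": 1,"aperture": 15}], only="posi|cont")

```text
position: [581.9, 86.7, 115.6]
contact_force: [-0.3, 0.4, -0.6]
```

>>> pendant(deltas=[{"tz": 2,"aperture": 15},{"tz": 4,"aperture": 15},{"tz": 6,"aperture": 15},{"tz": 8,"aperture": 15},{"tz": 10,"aperture": 15},{"tz": 10,"aperture": 15},{"tz": 10,"aperture": 15},{"tz": 10,"aperture": 15}])

```text
t: 15.6
position: [582.0, 86.7, 105.9]
eef_rot: [-3.088, -0.577, 0.0]
contact_force: [0.8, 0.1, -0.4]
grip_width: 23.0
gripper_force: 59.2
```

```bash
python3 - <<'E'
from h import *; from rig import bot, imaging
s=imaging.capture("scene");cv2.imwrite("pics/s7.png",cv2.resize(s["frame"][200:440,90:410],(640,480)))
E
```

```text
(no output)
```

View pics/s7.png

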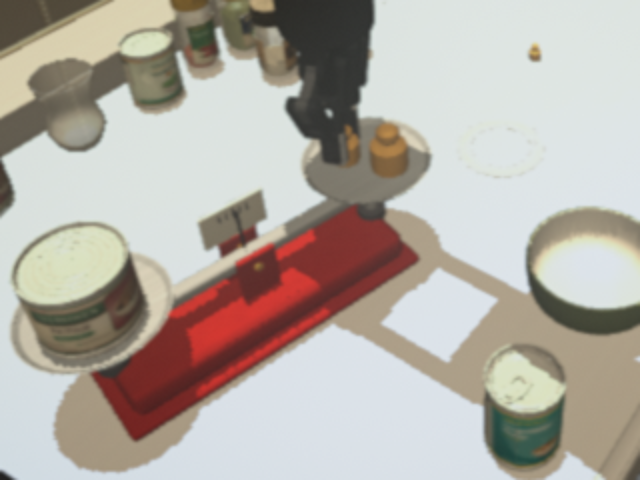

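The pan has come down with the weight, the pointer is near the middle of its plate at (240,225), and both weights are upright. I'll release and lift straight up.

>>> pendant(deltas=[{"aperture": 28},{"aperture": 34},{"aperture": 40},{"aperture": 40},{"aperture": 40},{"tz": -8,"aperture": 40},{"tz": -30,"aperture": 40},{"tz": -60,"aperture": 40},{"tz": -100,"aperture": 40},{"tx": -40,"ty": 40,"tz": -130,"aperture": 40},{"tx": -80,"ty": 80,"tz": -130,"aperture": 40},{"tx": -80,"ty": 80,"tz": -130,"aperture": 40}])

```text
t: 17.15
position: [535.6, -19.7, 237.2]
eef_rot: [3.088, 0.57, 0.002]
contact_force: [-0.4, 0.4, 0.5]
grip_width: 40.1
gripper_force: 0.0
```

>>> pendant(deltas=[{"tx": -30,"ty": 40,"aperture": 40},{"tx": -60,"ty": 80,"aperture": 40},{"tx": -90,"ty": 120,"aperture": 40},{"tx": -120,"ty": 160,"aperture": 40},{"tx": -150,"ty": 200,"aperture": 40},{"tx": -150,"ty": 200,"aperture": 40},{"tx": -150,"ty": 200,"aperture": 40},{"tx": -150,"ty": 200,"aperture": 40},{"tx": -150,"ty": 200,"aperture": 40},{"tx": -150,"ty": 200,"aperture": 40},{"tx": -150,"ty": 200,"aperture": 40},{"tx": -150,"ty": 200,"aperture": 40}])

```text
t: 18.65
position: [468.8, -257.4, 235.8]
eef_rot: [-3.088, -0.578, -0.0]
contact_force: [-0.5, 0.2, 0.0]
grip_width: 40.0
gripper_force: 0.0
```

```bash
python3 - <<'E'
from h import *; from rig import bot, imaging
s=imaging.capture("scene");t=imaging.capture("top")
im=np.hstack([cv2.resize(s["frame"][210:390,90:330],(400,300)),cv2.resize(t["frame"][160:280,90:290],(400,300))[:300]]);cv2.imwrite("pics/f8.png",im)
E
```

```text
(no output)
```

View pics/f8.png

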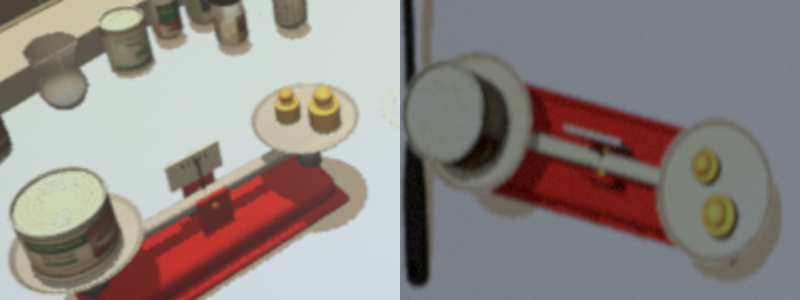

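Both weights stand upright on the pan, at (287,105) and (323,110) in the left picture. The pointer is at mid-scale near (197,172), and the arm is clear.

>>> pendant(deltas=[{"aperture": 40},{"aperture": 40},{"aperture": 40},{"aperture": 40},{"aperture": 40},{"aperture": 40},{"aperture": 40},{"aperture": 40}], quiet=true)

```text
ok
```

```bash
python3 -c "
from rig import bot, imaging
print(bot.sign_off())"
```

```text
the job is handed in; nothing more can be done
None
```

The 200 g and 100 g weights stand upright on the balance's empty pan, and the last picture shows the pointer at mid-scale. The job is handed in at about 20 s with the arm clear.

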